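Re-set the length stop on the cut-off fence

ROBOT

A 6-joint arm with a two-finger parallel gripper is mounted at the origin on the work surface. World frame = base frame: x ahead of the robot, y to its left, z up, the work surface at z = 0. Lengths are in m, angles in rad, forces in N, time in s.
With the tool pointing down it reaches from about 0.35 to 0.975 m from the base axis. Payload 4.9 kg.
Tool frame: the origin (TCP) lies midway between the tips of the shut fingers; the grasp point (between the pads) lies 19 mm behind it; z points along the fingers, y is the line along which they close (so a half turn about z gives the same grasp; the last joint's range is limited). The gripper opens to 85 mm and grips with 20 to 120 N. Pads are 22 mm wide; open, the fingers measure 114 mm over their backs; the gripper's body (76 mm by 85 mm) begins 54 mm behind the grasp point. The pads swing forward as they close: fully open they stand 13 mm farther back than shut.
Start: joints at [1.052, 0.053, 1.613, -0, 1.476, -0.119], TCP at [0.243, 0.576, 0.198] pointing down, gripper open.
Joint ranges: [-3.01, 3.01], [-1.01, 2.22], [0.06, 2.58], [-1.02, 4.17], [0.09, 2.62], [-3.14, 3.14]. Speed limits (rad/s): [2.57, 2.57, 3.14, 3.14, 3.14, 3.14].

INTERFACE

Orientations are given as a unit quaternion [w, x, y, z].
In Python, from plant import state, grab_frame, camera_info, job_done, spot_in, masks_of, pinpoint gives the robot as it stands.
- The arm moves only by the shell command python3 -m handwheel 'ROWS' [OPENING]. ROWS is JSON, a list that holds one entry, the list of rows, each a list of 6 numbers: the shift along the world's x, y, z in m, then the turn, a rotation vector about the world's x, y, z in degrees. In form: [[[tx, ty, tz, ax, ay, az], ...]]. A call has 1 to 20 rows; each row shifts and turns the commanded pose from where the row before left it; what a row does not reach is not made up. A row lasts 1/12 s, in which the tool goes at most 41.7 mm and 7.16 degrees, less where a joint would pass 70% of its speed; a pose out of reach is approached as far as the arm can. A call is refused whole if a number of a shift passes 0.0417 or a number of a turn 7.16, either way. A call with a gripper value outside its range is refused whole. OPENING is the opening, from 0 (shut) to 1 (fully open), set as the call begins (- or left out, the last holds). The fingers move at their own pace and stop on an object; the grip force is fixed at half the most. Time passes only in rows, so rows that do not move let the fingers close. It gives the time, the measured TCP pose, the force, the opening and the grip force at its end, in the units of the state.
- state(): the state, without advancing time (a new reading comes with each control period).
- grab_frame(name): name is "scene" or "side" or "wrist"; returns (picture, depth): 384x512x3 uint8, blue, green, red; 384x512 float32, m along the optical axis (not along the pixel's ray), 0 where there is no reading.
- camera_info(name): a dict with "fx", "fy", "cx", "cy" (pixels), "T" (4x4, takes a point from camera to world coordinates). Camera axes: x right, y up, looking along -z (the intrinsics and any distortion apply to the point x, -y, -z); pixel columns grow to the right and rows downward; lengths in m; the calibration is good to about 2 mm. A picture is of the moment at which its call begins: read the wrist's pose just before it. camera_info takes no time and is no camera call; for the wrist camera it gives the pose at the moment of the call.
- job_done(): hands the job in; it is judged then, once.
Trained networks look in the newest picture that a camera, given by its name, has taken for a name from the list of things; names that differ only in an ending like _2 or _b are one class to them, and where a whole thing is asked for, a point or a joint stands for the part that bears it (a point fixed in the world has none). Each returns a list of dicts, best first, with "conf" (0 to 1); they miss things now and then, are a little off and sometimes report something else, mostly with a low value. They report only what shows in the picture. A call takes as long as a camera call.
- spot_in(camera, thing): "box" ([left, top, width, height] in pixels, round what is visible of it).
- masks_of(camera, thing): "region" (384x512 bool, what is visible of it) and "box" ([left, top, width, height] in pixels, round what is visible of it).
- pinpoint(camera, thing): "position" ([column, row] in pixels: a listed point, or the origin of a listed thing).
The state is a dict: "time": time; "joint_pos": joint angles; "joint_vel": joint speeds; "joint_efforts": joint torques, N m; "tool_pos": TCP position; "tool_rot": TCP orientation; "contact_force": force on the tool from outside, world axes, zero at the start; "ft_torque": the same for the moment, N m; "gripper_width": opening from 0.0 (shut) to 1.0 (fully open); "grasp_force": force on a finger pad.
Only numpy, scipy, OpenCV 4.12 (cv2) and the standard library are available. Lean on these libraries where they do the work, as an engineer would, in place of code of your own. Each camera call takes 0.05 s, during which the arm holds its last target. There are 200 camera calls.

TASK

The length stop on the cut-off fence is locked in the middle hole. Pull its black plunger knob straight out until it stays out, slide the stop along the fence, with the knob still out, to the hole marked by the clip with the round flag, then push the knob fully home so that the stop is locked there, and let go. Leave the other things on the bench where they are.

Things in the scene. Friction and masses are not known exactly. Their poses are not given: they have to be found in the camera images.
- fence: Cut-off fence fixed to the bench: plywood deck 170 x 340 x 18 mm, 300 mm aluminium beam along the fence's own y. Origin on the bench top under the beam; z up; its front, -x, looks away from the robot. A steel strip on the beam, 75 mm over the bench, leans 30 deg to the front (-x), and five pin holes in it lie at y = -90, -45, 0, 45, 90 mm.
- stop (a joint): Travel of the stop along the fence's y, m; 0 = middle hole (where it starts, locked), grows to +y, end stops at -0.1 and 0.1. With the knob out it slides against about 2 N of friction. The stop is a grey saddle, 48 mm along the fence, with a steel plate hanging at its front.
- stop_axis (a point): Point of the stop on the plunger's axis, at the surface of the strip, 75 mm over the bench; axes parallel to the fence's. Its fence-y is the pin's position along the fence.
- knob_head (a point): Centre of the black mushroom knob's head: 30 mm diameter, 26 mm high, on a 10 mm neck. z = plunger axis, pointing straight out (30 deg from vertical, towards fence -x); y = fence's y. Knob in: head underside 12 mm clear of the 18 mm wide boss on the saddle, so fingers can straddle the head along its axis; centre 57 mm along the axis from stop_axis, 124 mm over the bench.
- knob (a joint): Pull of the knob, m: 0 = fully home, 0.016 = out at its detent, the end of travel. It snaps to the nearer end: 10 to 15 N starts it either way. Beyond about 0.01 its 8 mm round-nosed pin is clear of the strip and the stop can slide. The holes are 11 mm wide: the pin finds its hole within about 3 mm.
- flag: Clip marking the hole to use: steel foot 16 x 18 x 10 mm on the ledge behind the beam (robot's side), thin stem, upright round disc of 32 mm diameter on top, 68 mm tall in all. Origin: centre of the foot's underside, 56 mm over the bench; its fence-y is that of the marked hole (38 mm behind it in fence x). Three clips without stem or disc stand behind the other free holes.
- spray_can: Bystander, loose: closed can, 66 mm diameter, 190 mm tall, on the bench to the right of the fence. Origin at the centre of its underside.
- hammer: Bystander, loose: hammer lying to the left of the fence. Origin at about the middle of its underside.
- offcut: Bystander, loose: wood offcut 160 x 70 x 35 mm lying to the right of the fence. Origin at the centre of its underside.

How it is judged:
By the outcome, as a careful person would: the job done as asked, in the order asked, and still so for the second after the job is handed in, with the robot touching nothing.
It also fails if it takes over 40 s, if anything falls off the work surface, if the arm or the gripper's body presses on something with over 40 N, if the wrist force passes 120 N, or if a joint passes its speed limit or range.

## Working session

There is one attempt and no reset: what is moved stays moved. The work goes in short steps, Python scripts to look and compute and a shell command to move; the robot and the scene stay as the last step left them, time stands still between calls to the robot, and variables do not carry over. Pictures are saved under pics/ and viewed, at most 10 in all, crops included, and the job is handed in when it is done.

```bash
ls; mkdir -p pics
cat > h.py <<'E'
import numpy as np,cv2
from plant import *
def ray(cam,px):
    c=camera_info(cam);d=np.array([(px[0]-c['cx'])/c['fx'],-(px[1]-c['cy'])/c['fy'],-1.]);T=np.array(c['T'])
    return T[:3,3],T[:3,:3]@d
def atz(cam,px,z):
    o,d=ray(cam,px);return o+d*(z-o[2])/d[2]
def atd(cam,px,depth):
    o,d=ray(cam,px);return o+d*depth
E
python3 - <<'E'
from h import *
np.set_printoptions(precision=4,suppress=True)
ims=[]
for c in ("scene","side"):
    p,d=grab_frame(c);cv2.imwrite(f"pics/{c}0.png",p)
    ci=camera_info(c);print(c,ci.keys(),ci['fx'],np.array(ci['T']).tolist())
    for t,z in (("fence",0),("stop_axis",.075),("knob_head",.124),("flag",.056)):
        r=pinpoint(c,t)
        for q in r[:2]:
            u=q['position'];print(t,q['conf'],u,atz(c,u,z))
print(state())
E
```

```text
pics
scene dict_keys(['fx', 'fy', 'cx', 'cy', 'T']) 373.78144531599236 [[-0.6417468461984155, -0.42607307159030255, 0.6376697601893884, 1.1940526843161898], [0.7665742594329081, -0.3315348826614507, 0.549953203785146, 0.5760311992112198], [-0.022910481646520455, 0.8417519582657725, 0.5393781146713884, 0.6559508894912717], [0.0, 0.0, 0.0, 1.0]]
fence 0.66 [280.0, 223.9] [0.5002 0.0773 0.    ]
fence 0.46 [280.0, 200.1] [0.4018 0.0047 0.    ]
stop_axis 0.56 [278.6, 202.9] [0.5059 0.0752 0.075 ]
knob_head 0.69 [271.5, 193.1] [0.5388 0.0757 0.124 ]
flag 0.47 [266.2, 186.6] [ 0.436  -0.0232  0.056 ]
side dict_keys(['fx', 'fy', 'cx', 'cy', 'T']) 375.11500264359546 [[0.9991622224300793, 0.028588277316904075, -0.029284188031024196, 0.5355016862935226], [-0.040715591840097376, 0.6221075380892757, -0.7818724011202923, -0.7353231908572008], [-0.004134470908736662, 0.7824096890073337, 0.6227503389784325, 0.6768551615240099], [0.0, 0.0, 0.0, 1.0]]
fence 0.9 [234.4, 196.8] [0.5059 0.0801 0.    ]
stop_axis 0.71 [233.3, 175.9] [0.5059 0.0779 0.075 ]
knob_head 0.46 [245.2, 163.3] [0.5387 0.065  0.124 ]
flag 0.39 [212.5, 200.0] [0.4523 0.0024 0.056 ]
{'time': 0.5, 'joint_pos': array([ 1.052 ,  0.0527,  1.6129,  0.    ,  1.476 , -0.119 ]), 'joint_vel': array([ 0.0001, -0.0013, -0.0017, -0.0022, -0.0003, -0.0012]), 'joint_efforts': array([ -0.0004, -39.3224, -37.0024,  -0.0002,   0.0014,   0.    ]), 'tool_pos': array([0.2433, 0.5757, 0.1983]), 'tool_rot': array([-0.    ,  0.1986,  0.9801, -0.    ]), 'contact_force': array([0.6022, 0.417 , 0.0568]), 'ft_torque': array([-0.0233,  0.0231,  0.0138]), 'grasp_force': 0.0, 'gripper_width': 1.000591396973364}
```

View pics/scene0.png

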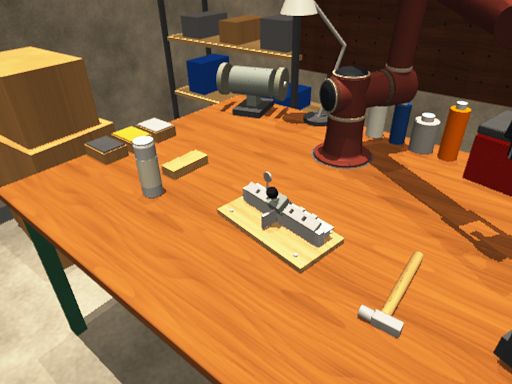

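View pics/side0.png

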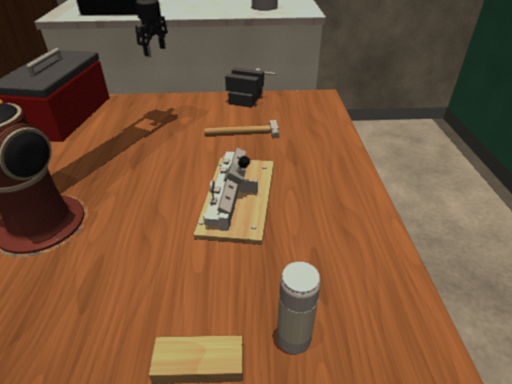

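The scene picture shows the fence around (280,220), the knob at (271,193) and the flag disc at (267,176). The side picture shows the knob at (244,162) and the flag disc at (214,186). Next I'll get the fence yaw and the flag position from the depth data.

```bash
cat >> h.py <<'E'
def cloud(cam,d):
    c=camera_info(cam);T=np.array(c['T']);v,u=np.mgrid[:d.shape[0],:d.shape[1]]
    P=np.stack([(u-c['cx'])/c['fx']*d,-(v-c['cy'])/c['fy']*d,-d],-1)
    return P@T[:3,:3].T+T[:3,3]
E
python3 - <<'E'
from h import *
np.set_printoptions(precision=4,suppress=True)
for c in ("scene","side"):
    p,d=grab_frame(c);P=cloud(c,d)
    m=(d>0)&(abs(P[...,0]-.5)<.25)&(abs(P[...,1]-.08)<.21)&(P[...,2]>.010)&(P[...,2]<.026)
    m=cv2.morphologyEx(m.astype(np.uint8),cv2.MORPH_OPEN,np.ones((2,2)))>0
    n,l,s,_=cv2.connectedComponentsWithStats(m.astype(np.uint8));
    q=P[m][:,:2].astype(np.float32)*1000
    r=cv2.minAreaRect(q);print(c,r,cv2.boxPoints(r).tolist())
    for t in("flag","knob_head"):
        for k in masks_of(c,t)[:2]:
            g=k['region']&(d>0);print(t,k['conf'],k['box'],g.sum(),np.median(P[g],0),P[g].min(0),P[g].max(0))
E
```

```text
scene ((745.1025390625, 333.2314453125), (965.3917236328125, 331.7386169433594), 47.36957931518555) [[296.1523742675781, 90.43170166015625], [540.2249755859375, -134.24383544921875], [1194.052734375, 576.0311889648438], [949.9801025390625, 800.7067260742188]]
knob_head 0.64 [270.4, 190.8, 6.9, 9.7] 74 [0.5453 0.0809 0.1295] [0.5346 0.0663 0.1158] [0.553  0.0891 0.1389]
side ((488.6287841796875, -236.85830688476562), (983.1354370117188, 190.00515747070312), 84.43360137939453) [[346.3924865722656, -716.892822265625], [535.5016479492188, -735.3231811523438], [630.8651123046875, 243.17620849609375], [441.75592041015625, 261.6065673828125]]
flag 0.47 [209.7, 182.2, 6.9, 20.0] 77 [ 0.4544 -0.0113  0.0759] [ 0.4468 -0.0219  0.0556] [0.462  0.0147 0.1238]
flag 0.42 [224.1, 155.1, 35.0, 35.4] 596 [0.5282 0.0663 0.0878] [0.4844 0.0478 0.0163] [0.5665 0.1959 0.141 ]
knob_head 0.61 [238.4, 156.6, 11.3, 14.0] 112 [0.533  0.0633 0.1295] [0.5196 0.0562 0.1054] [0.5487 0.0781 0.1407]
```

Run:
```python
from h import *
np.set_printoptions(precision=4,suppress=True)
for c in ("scene","side"):
    p,d=grab_frame(c);P=cloud(c,d)
    m0=(d>0)&(abs(P[...,0]-.5)<.25)&(abs(P[...,1]-.08)<.21)&(P[...,2]>.011)&(P[...,2]<.026)
    n,l,s,_=cv2.connectedComponentsWithStats(m0.astype(np.uint8));k=1+np.argmax(s[1:,4]);m=l==k
    q=P[m][:,:2].astype(np.float32)*1000
    r=cv2.minAreaRect(q);print(c,s[k],r,cv2.boxPoints(r).tolist())
    m=(d>0)&(abs(P[...,0]-.5)<.12)&(abs(P[...,1]-.08)<.18)&(P[...,2]>.045)&(P[...,2]<.085)
    q=P[m][:,:2].astype(np.float32)*1000
    r=cv2.minAreaRect(q);print('beam',m.sum(),r)
    m=(d>0)&(abs(P[...,0]-.48)<.12)&(abs(P[...,1]-.08)<.18)&(P[...,2]>.095)&(P[...,2]<.2)
    n,l,s,cc=cv2.connectedComponentsWithStats(m.astype(np.uint8))
    for k in range(1,n):
        if s[k,4]>4: print(s[k],np.median(P[l==k],0))
    cv2.imwrite(f'pics/{c}1.png',cv2.resize(p[140:260,190:350],None,fx=5,fy=5,interpolation=cv2.INTER_CUBIC))
```

```text
scene [ 217  197  127   74 2957] ((519.557861328125, 77.3381118774414), (341.40863037109375, 172.82130432128906), 81.26959991455078) [[408.2380065917969, -78.27247619628906], [579.056884765625, -104.50421142578125], [630.877685546875, 232.94869995117188], [460.058837890625, 259.180419921875]]
beam 1478 ((515.9661865234375, 79.12930297851562), (298.50213623046875, 117.45628356933594), 81.24561309814453)
[263 172   9  10  67] [ 0.4591 -0.0016  0.1088]
[266 187  23  16 202] [0.5355 0.0819 0.1193]
side [ 193  160   81   82 2845] ((515.2420654296875, 74.37704467773438), (341.9251708984375, 170.7549285888672), 80.8420181274414) [[403.7429504394531, -80.81788635253906], [572.3213500976562, -107.99476623535156], [626.7412109375, 229.5719757080078], [458.16278076171875, 256.74884033203125]]
beam 1519 ((510.408447265625, 73.87985229492188), (299.4538879394531, 119.29513549804688), 80.85733795166016)
[227 155  23  21 247] [0.5224 0.0668 0.111 ]
[209 180   5  13  52] [ 0.4542 -0.0139  0.1131]
```

View pics/side1.png

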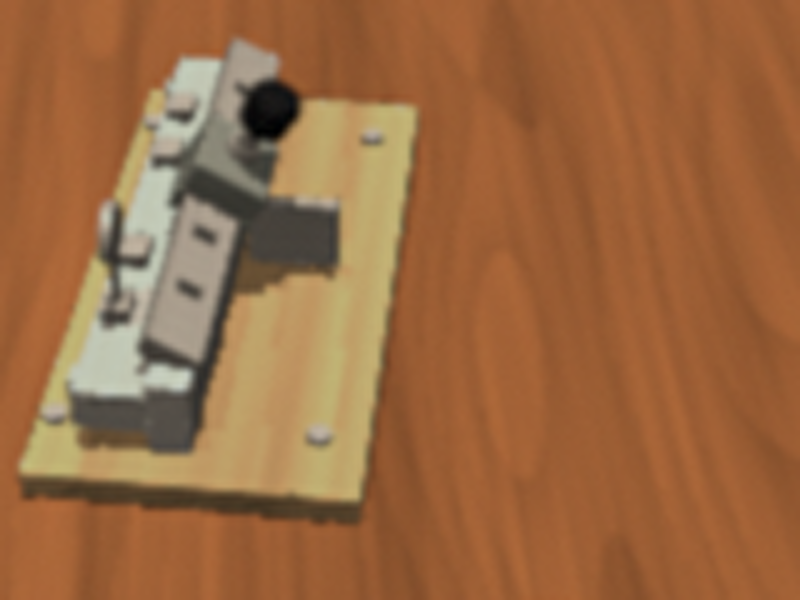

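The side picture shows the flag at the outermost hole on the near (−y world) side, so the target is fence y = +90 mm. Fence yaw is about 171°, which puts the plunger axis at roughly (0.494, −0.078, 0.866). I'll go to a standoff along that axis.

```bash
python3 -m handwheel '[[[0,0,0.03,0,0,4.6],[0,0,0.03,0,0,4.6],[0,0,0.03,0,0,4.7],[0.0213,-0.032,-0.005,0,0,0],[0.0213,-0.032,-0.005,0,0,0],[0.0213,-0.032,-0.005,0,0,0],[0.0213,-0.032,-0.005,0.47,2.96,0],[0.0213,-0.032,-0.005,0.47,2.96,0],[0.0213,-0.032,-0.005,0.47,2.96,0],[0.0213,-0.032,-0.005,0.47,2.96,0],[0.0213,-0.032,-0.005,0.47,2.96,0],[0.0213,-0.032,-0.005,0.47,2.96,0],[0.0213,-0.032,-0.005,0.47,2.96,0],[0.0213,-0.032,-0.005,0.47,2.96,0],[0.0213,-0.032,-0.005,0.47,2.96,0],[0.0213,-0.032,-0.005,0.47,2.96,0],[0.0213,-0.032,-0.005,0,0,0],[0.0213,-0.032,-0.005,0,0,0],[0.0213,-0.032,-0.005,0,0,0],[0,0,0,0,0,0]]]' 0.7
cat >> h.py <<'E'
from scipy.spatial.transform import Rotation as Ro
def look(n):
    np.set_printoptions(precision=4,suppress=True)
    s=state();R=Ro.from_quat(np.roll(s['tool_rot'],-1)).as_matrix()
    print(s['time'],s['tool_pos'],'z',R[:,2],'y',R[:,1],'F',s['contact_force'],s['gripper_width'],s['grasp_force'],s['joint_pos'])
    for c in ("wrist","scene","side"):
        p,d=grab_frame(c);P=cloud(c,d)
        if c=="wrist": cv2.imwrite(f"pics/{n}.png",p)
        for t in("knob_head","stop_axis","flag"):
            r=pinpoint(c,t)[:1]
            for q in r: print(c,t,q['conf'],q['position'],atz(c,q['position'],{'knob_head':.124,'stop_axis':.075,'flag':.056}[t]))
        for k in masks_of(c,"knob_head")[:1]:
            g=k['region']&(d>0);print('mask',k['conf'],k['box'],g.sum(),np.median(P[g],0),(P[g].min(0)+P[g].max(0))/2)
E
python3 -c "from h import *;look('w1')"
```

```text
time: 2.57
tool_pos: [0.5863, 0.0581, 0.206]
tool_rot: [-0.258, 0.079, 0.963, 0.02]
contact_force: [-0.7, -0.4, -0.1]
gripper_width: 0.7
grasp_force: 0.0
2.5667 [0.5863 0.0581 0.206 ] z [-0.4937  0.0793 -0.866 ] y [ 0.1628  0.9867 -0.0025] F [-0.6682 -0.4264 -0.0812] 0.7000119416662574 0.0 [-0.0553  0.3402  1.3428  0.0566  1.9794 -1.4533]
wrist knob_head 0.63 [267.2, 172.7] [0.5319 0.0756 0.124 ]
wrist stop_axis 0.62 [262.1, 160.2] [0.5039 0.0768 0.075 ]
wrist flag 0.96 [186.1, 135.9] [ 0.4556 -0.0026  0.056 ]
mask 0.83 [254.5, 156.7, 31.0, 36.1] 963 [0.537  0.0737 0.1354] [0.532  0.0764 0.1184]
scene knob_head 0.6 [272.1, 192.8] [0.5367 0.076  0.124 ]
scene stop_axis 0.6 [276.7, 202.2] [0.5063 0.0691 0.075 ]
scene flag 0.42 [264.7, 191.0] [ 0.4583 -0.0113  0.056 ]
mask 0.61 [266.0, 191.0, 12.4, 9.2] 107 [0.5425 0.0802 0.1297] [0.541  0.0763 0.1258]
side knob_head 0.55 [245.5, 162.7] [0.5396 0.0677 0.124 ]
side stop_axis 0.94 [231.3, 178.3] [0.5006 0.0674 0.075 ]
side flag 0.56 [215.0, 203.0] [ 0.4592 -0.0097  0.056 ]
mask 0.5 [238.7, 156.8, 9.6, 13.9] 141 [0.531  0.0647 0.129 ] [0.5324 0.1139 0.1062]
```

View pics/w1.png

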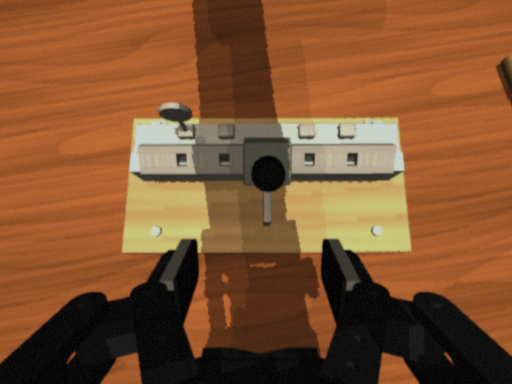

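The wrist picture shows the fence square to the tool, the knob at (267,173) and the flag at the leftmost hole (181,160). I'll correct sideways and descend along the axis.

```bash
python3 -m handwheel '[[[-0.0046,0.0087,0.0035,0,0,0],[-0.0099,0.0016,-0.0173,0,0,0],[-0.0099,0.0016,-0.0173,0,0,0],[-0.0099,0.0016,-0.0173,0,0,0],[0,0,0,0,0,0],[0,0,0,0,0,0]]]' 0.7
python3 - <<'E'
from h import *
np.set_printoptions(precision=4,suppress=True)
s=state();R=Ro.from_quat(np.roll(s['tool_rot'],-1)).as_matrix();p,d=grab_frame("wrist");cv2.imwrite("pics/w2.png",p)
P=cloud("wrist",d)
for q in pinpoint("wrist","knob_head")[:1]: print(q,atz("wrist",q['position'],.124))
for k in masks_of("wrist","knob_head")[:1]:
    g=k['region']&(d>0);L=(P[g]-s['tool_pos'])@R;print(k['conf'],k['box'],'tool frame min',np.percentile(L,2,0),'max',np.percentile(L,98,0))
print(s['tool_pos'],s['contact_force'])
E
```

```text
time: 3.82
tool_pos: [0.5488, 0.0777, 0.1595]
tool_rot: [-0.259, 0.076, 0.963, 0.02]
contact_force: [0.6, -0.2, -0.3]
gripper_width: 0.699
grasp_force: 0.0
{'position': [250.5, 212.5], 'conf': 0.86} [0.5378 0.0706 0.124 ]
[0.5488 0.0777 0.1595] [ 0.6396 -0.2056 -0.307 ]
```

View pics/w2.png

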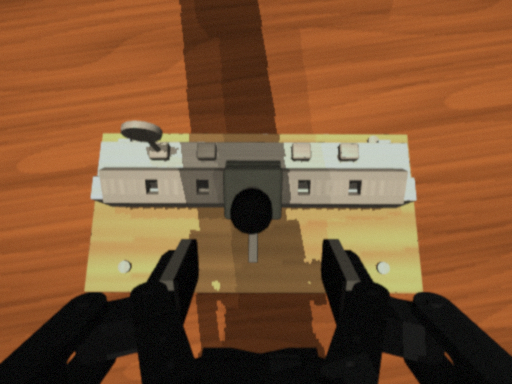

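The picture shows the knob at (251,211), left of the finger midline at column 259. The first look was taken before the arm had settled. I'll correct sideways, go half way down and check again.

```bash
python3 -m handwheel '[[[0.006,-0.007,-0.0045,0,0,0],[-0.0062,0.001,-0.0108,0,0,0],[-0.0062,0.001,-0.0108,0,0,0],[0,0,0,0,0,0],[0,0,0,0,0,0],[0,0,0,0,0,0]]]' 0.7
python3 - <<'E'
from h import *
np.set_printoptions(precision=4,suppress=True)
s=state();R=Ro.from_quat(np.roll(s['tool_rot'],-1)).as_matrix();c=camera_info("wrist");p,d=grab_frame("wrist");cv2.imwrite("pics/w3.png",p)
P=cloud("wrist",d)
T=np.array(c['T']);print('cam in tool',(T[:3,3]-s['tool_pos'])@R,'\n',R.T@T[:3,:3],c['fx'],c['cx'],c['cy'])
for q in pinpoint("wrist","knob_head")[:1]: print(q,atz("wrist",q['position'],.124))
v,u=np.mgrid[:384,:512]
g=(p.max(-1)<45)&(abs(u-255)<45)&(v>150)&(v<290)
n,l,st,cc=cv2.connectedComponentsWithStats(g.astype(np.uint8))
for k in range(1,n):
  if st[k,4]>60:
    gg=(l==k)&(d>0);L=(P[gg]-s['tool_pos'])@R;print(st[k],cc[k],'tool frame',np.percentile(L,2,0),np.percentile(L,50,0),np.percentile(L,98,0))
print(s['tool_pos'],s['contact_force'])
E
```

```text
time: 4.47
tool_pos: [0.543, 0.0723, 0.1335]
tool_rot: [-0.258, 0.076, 0.963, 0.02]
contact_force: [1.0, -0.1, 0.4]
gripper_width: 0.701
grasp_force: 0.0
cam in tool [ 0.0767 -0.002  -0.1749] 
 [[-0.0009  0.9531  0.3028]
 [ 1.      0.0005  0.0013]
 [ 0.001   0.3028 -0.9531]] 318.79295511562907 259.421889817089 189.19276302526552
{'position': [261.4, 212.3], 'conf': 0.84} [0.5356 0.0725 0.124 ]
[ 236  186   49   53 1999] [259.8199 212.068 ] tool frame [-0.0086 -0.0151 -0.0018] [ 0.0063 -0.0019 -0.0001] [0.0164 0.0113 0.0197]
[0.543  0.0723 0.1335] [ 1.0216 -0.0641  0.4009]
```

View pics/w3.png

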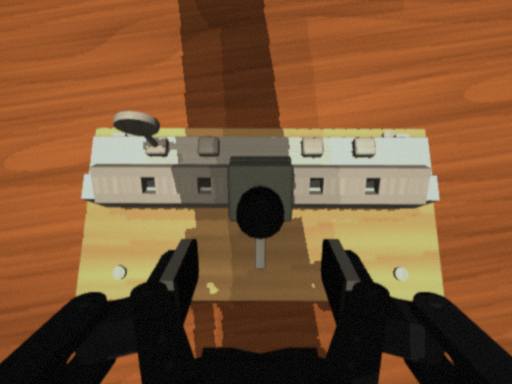

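The knob now sits at (260,212), centred between the fingers. In the tool frame the head centre is about (+2.5, −1.5, +12) mm, so I'll go down 32 mm and close.

```bash
python3 -m handwheel '[[[-0.006,0.0004,-0.0088,0,0,0],[-0.006,0.0005,-0.0088,0,0,0],[-0.006,0.0004,-0.0089,0,0,0],[0,0,0,0,0,0],[0,0,0,0,0,0]]]' 0.7 && python3 -m handwheel '[[[0,0,0,0,0,0],[0,0,0,0,0,0],[0,0,0,0,0,0],[0,0,0,0,0,0],[0,0,0,0,0,0],[0,0,0,0,0,0],[0,0,0,0,0,0],[0,0,0,0,0,0]]]' 0
```

```text
time: 4.98
tool_pos: [0.524, 0.0736, 0.1061]
tool_rot: [-0.259, 0.076, 0.963, 0.02]
contact_force: [1.1, -0.8, -0.2]
gripper_width: 0.701
grasp_force: 0.0
time: 5.65
tool_pos: [0.5254, 0.0735, 0.1073]
tool_rot: [-0.258, 0.076, 0.963, 0.02]
contact_force: [-0.1, -0.0, 0.4]
gripper_width: 0.002
grasp_force: 0.0
```

The fingers shut without any grip force, so I'll look.

Run:
```python
from h import *
a,d1=grab_frame("wrist");b,d2=grab_frame("side");e,_=grab_frame("scene")
cv2.imwrite("pics/m1.png",np.hstack([a[100:384,100:400],cv2.resize(b[120:210,190:285],(300,284),interpolation=cv2.INTER_CUBIC)]))
for c in("side","scene"):print(c,pinpoint(c,"knob_head")[:1])
```

```text
side [{'position': [244.1, 161.4], 'conf': 0.47}]
scene [{'position': [274.0, 197.1], 'conf': 0.61}]
```

View pics/m1.png

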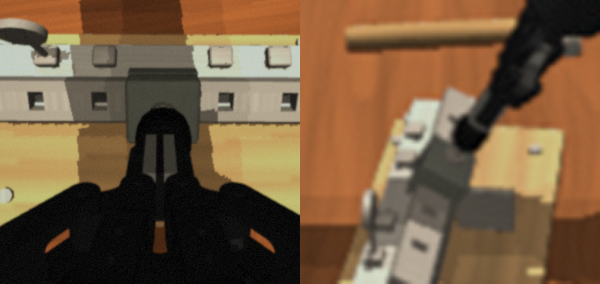

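Run:
```python
from h import *
np.set_printoptions(precision=4,suppress=True)
s=state();R=Ro.from_quat(np.roll(s['tool_rot'],-1)).as_matrix();p,d=grab_frame("wrist");L=(cloud("wrist",d)-s['tool_pos'])@R
for r in range(196,290,6): print(r,[(c,p[r,c].tolist(),L[r,c].round(4).tolist()) for c in (240,253,266,280)])
print(s['gripper_width'])
```

```text
196 [(240, [58, 70, 70], [0.0122, -0.0144, 0.0142]), (253, [60, 71, 74], [0.012, -0.0063, 0.0146]), (266, [59, 72, 73], [0.0123, 0.0019, 0.0139]), (280, [56, 70, 69], [0.0122, 0.0106, 0.014])]
202 [(240, [60, 70, 72], [0.0079, -0.0146, 0.0149]), (253, [60, 74, 73], [0.0079, -0.0063, 0.0151]), (266, [50, 57, 59], [0.0081, 0.0019, 0.0143]), (280, [60, 70, 70], [0.0081, 0.0107, 0.0145])]
208 [(240, [58, 68, 70], [0.0039, -0.0146, 0.0147]), (253, [31, 34, 39], [0.0063, -0.0062, 0.0086]), (266, [16, 21, 19], [0.0148, 0.0013, -0.0135]), (280, [56, 67, 67], [0.0039, 0.0108, 0.0147])]
214 [(240, [57, 68, 69], [-0.0001, -0.0147, 0.0145]), (253, [2, 0, 4], [0.0137, -0.0056, -0.0195]), (266, [7, 4, 8], [0.0147, 0.0012, -0.022]), (280, [11, 14, 15], [0.011, 0.009, -0.0128])]
220 [(240, [26, 30, 31], [0.0077, -0.0129, -0.0134]), (253, [9, 6, 9], [0.0134, -0.0054, -0.0267]), (266, [12, 14, 11], [0.0134, 0.0011, -0.0266]), (280, [6, 8, 10], [0.0117, 0.0084, -0.0227])]
226 [(240, [0, 0, 0], [0.0089, -0.0122, -0.024]), (253, [9, 5, 7], [0.0118, -0.0054, -0.0305]), (266, [11, 12, 14], [0.0117, 0.001, 
[... 1309 characters left out ...]
.0653]), (266, [43, 51, 53], [0.01, 0.0004, -0.0661]), (280, [8, 10, 9], [0.0061, 0.0063, -0.0597])]
274 [(240, [7, 6, 4], [0.0111, -0.0094, -0.0719]), (253, [69, 79, 86], [0.0098, -0.0046, -0.0699]), (266, [72, 85, 89], [0.009, 0.0003, -0.0687]), (280, [7, 2, 6], [0.0118, 0.0054, -0.073])]
280 [(240, [8, 8, 8], [0.0126, -0.009, -0.0782]), (253, [33, 39, 40], [0.0115, -0.0045, -0.0765]), (266, [25, 27, 30], [0.0113, 0.0002, -0.0761]), (280, [15, 10, 11], [0.0132, 0.005, -0.0789])]
286 [(240, [0, 3, 1], [0.0114, -0.0089, -0.0798]), (253, [12, 15, 13], [0.0108, -0.0044, -0.079]), (266, [10, 12, 10], [0.0113, 0.0001, -0.0797]), (280, [11, 13, 10], [0.0112, 0.005, -0.0796])]
0.004990097624291012
```

By depth, the pads stop about 5 mm above the head's top. The real fingertips therefore sit about 35 mm behind the reported TCP. I'll reopen and measure the tips directly.

```bash
python3 -m handwheel '[[[0,0,0,0,0,0],[0,0,0,0,0,0],[0,0,0,0,0,0],[0,0,0,0,0,0],[0,0,0,0,0,0]]]' 0.7
python3 - <<'E'
from h import *
np.set_printoptions(precision=4,suppress=True)
s=state();R=Ro.from_quat(np.roll(s['tool_rot'],-1)).as_matrix();p,d=grab_frame("wrist");L=(cloud("wrist",d)-s['tool_pos'])@R
for y0,y1 in((-.05,-.025),(.025,.05)):
    m=(d>0)&(L[...,1]>y0)&(L[...,1]<y1)&(abs(L[...,0])<.02)&(L[...,2]<.008)&(L[...,2]>-.09)
    q=L[m];print(m.sum(),np.percentile(q,[1,50,97,99,100],axis=0))
for c in("side","scene"):
    p,d=grab_frame(c);L=(cloud(c,d)-s['tool_pos'])@R
    m=(d>0)&(abs(L[...,1])<.05)&(abs(L[...,1])>.025)&(abs(L[...,0])<.015)&(L[...,2]<.005)&(L[...,2]>-.09)
    print(c,m.sum(),np.histogram(L[m][:,2],bins=np.arange(-.09,.01,.01)))
E
```

```text
time: 6.37
tool_pos: [0.5254, 0.0735, 0.1073]
tool_rot: [-0.258, 0.076, 0.963, 0.02]
contact_force: [0.1, -0.3, -0.5]
gripper_width: 0.693
grasp_force: 0.0
3674 [[-0.0109 -0.0494 -0.0899]
 [ 0.0068 -0.0354 -0.0719]
 [ 0.0122 -0.0316 -0.0424]
 [ 0.0129 -0.0315 -0.0396]
 [ 0.0138 -0.0297 -0.0368]]
4046 [[-0.0112  0.0271 -0.0899]
 [ 0.0068  0.032  -0.0742]
 [ 0.012   0.0478 -0.0426]
 [ 0.0127  0.0491 -0.0398]
 [ 0.0134  0.05   -0.0371]]
side 174 (array([22, 21, 39, 43, 41,  8,  0,  0,  0]), array([-0.09, -0.08, -0.07, -0.06, -0.05, -0.04, -0.03, -0.02, -0.01,
       -0.  ]))
scene 122 (array([17, 14, 23, 37, 28,  3,  0,  0,  0]), array([-0.09, -0.08, -0.07, -0.06, -0.05, -0.04, -0.03, -0.02, -0.01,
       -0.  ]))
```

All three cameras agree that the open tips sit 38 mm behind the reported TCP. I'll move another 32 mm along the axis, watching the force, then close.

```bash
python3 -m handwheel '[[[-0.004,-0.0008,-0.0069,0,0,0],[-0.004,0.0004,-0.0069,0,0,0],[-0.004,0.0004,-0.0069,0,0,0],[-0.0041,0.0005,-0.007,0,0,0],[0,0,0,0,0,0],[0,0,0,0,0,0]]]' 0.7 && python3 -m handwheel '[[[0,0,0,0,0,0],[0,0,0,0,0,0],[0,0,0,0,0,0],[0,0,0,0,0,0],[0,0,0,0,0,0],[0,0,0,0,0,0]]]' 0
```

```text
time: 7.02
tool_pos: [0.5082, 0.0741, 0.0787]
tool_rot: [-0.259, 0.076, 0.963, 0.02]
contact_force: [0.6, -0.3, 0.6]
gripper_width: 0.695
grasp_force: 0.0
time: 7.52
tool_pos: [0.5105, 0.0756, 0.0807]
tool_rot: [-0.256, 0.076, 0.963, 0.022]
contact_force: [2.5, 5.9, 1.8]
gripper_width: 0.326
grasp_force: 59.0
```

Gripped at 59 N. Now I'll pull the knob.

```bash
python3 -m handwheel '[[[0.002,-0.0003,0.0035,0,0,0],[0.002,-0.0003,0.0035,0,0,0],[0.002,-0.0003,0.0035,0,0,0],[0.002,-0.0003,0.0035,0,0,0],[0,0,0,0,0,0],[0,0,0,0,0,0]]]'
```

```text
time: 8.02
tool_pos: [0.5182, 0.0729, 0.0946]
tool_rot: [-0.257, 0.076, 0.963, 0.02]
contact_force: [0.0, 1.3, 0.3]
gripper_width: 0.325
grasp_force: 61.7
```

```bash
python3 -m handwheel '[[[0.0005,-0.0001,0.0009,0,0,0],[-0.0008,-0.0049,0,0,0,0],[-0.0008,-0.0049,0,0,0,0],[0,0,0,0,0,0]]]'
python3 - <<'E'
from h import *
p,d=grab_frame("wrist");b,_=grab_frame("side")
cv2.imwrite("pics/m2.png",np.hstack([p[100:384,100:400],cv2.resize(b[120:210,190:285],(300,284),interpolation=cv2.INTER_CUBIC)]))
E
```

```text
time: 8.35
tool_pos: [0.5163, 0.0615, 0.0947]
tool_rot: [-0.257, 0.076, 0.963, 0.02]
contact_force: [0.7, -1.2, -1.4]
gripper_width: 0.328
grasp_force: 61.5
```

View pics/m2.png

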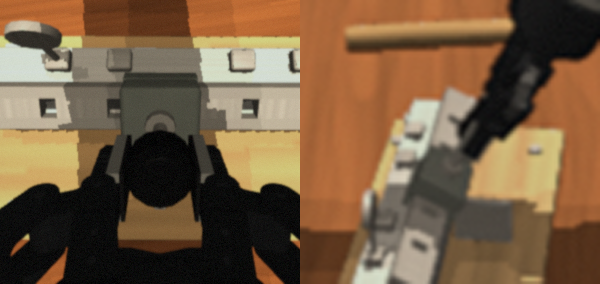

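The picture shows the head held between the pads, the neck extended and the saddle already moving. I'll slide the rest of the way to +90 mm.

```bash
python3 -m handwheel '[[[-0.0014,-0.0085,0,0,0,0],[-0.002,-0.013,0,0,0,0],[-0.002,-0.013,0,0,0,0],[-0.002,-0.013,0,0,0,0],[-0.002,-0.013,0,0,0,0],[-0.0014,-0.009,0,0,0,0],[-0.0013,-0.008,0,0,0,0],[0,0,0,0,0,0],[0,0,0,0,0,0],[0,0,0,0,0,0]]]'
python3 - <<'E'
from h import *
np.set_printoptions(precision=4,suppress=True)
s=state();p,d=grab_frame("wrist");cv2.imwrite("pics/w4.png",p[60:384])
f=np.array([-.1555,-.988])
d0=np.array(s['tool_pos'][:2])-[.5182,.0729];print('along',d0@f,'across',d0[0]*.988-d0[1]*.1555)
for t,z in(("stop_axis",.075),("flag",.056)):
    for q in pinpoint("wrist",t)[:1]:
        w=atz("wrist",q['position'],z);print(t,q,w,w[:2]@f)
for c in("side","scene"):
    grab_frame(c)
    for t,z in(("stop_axis",.075),("flag",.056)):
      for q in pinpoint(c,t)[:1]:
        w=atz(c,q['position'],z);print(c,t,q['conf'],w,w[:2]@f)
E
```

```text
time: 9.28
tool_pos: [0.5038, -0.0151, 0.0947]
tool_rot: [-0.258, 0.076, 0.963, 0.02]
contact_force: [-0.2, -2.0, 1.6]
gripper_width: 0.328
grasp_force: 61.6
along 0.08922281423090223 across -0.0004875967623252618
stop_axis {'position': [255.6, 208.0], 'conf': 0.62} [ 0.4911 -0.0175  0.075 ] -0.059038344114443815
flag {'position': [266.1, 160.0], 'conf': 0.83} [ 0.4535 -0.0039  0.056 ] -0.06670217621385782
side stop_axis 0.93 [ 0.4883 -0.021   0.075 ] -0.05520846505909038
side flag 0.39 [ 0.456  -0.0158  0.056 ] -0.05530105168640804
scene stop_axis 0.92 [ 0.495  -0.0109  0.075 ] -0.06621841111972528
scene flag 0.46 [ 0.4545 -0.0101  0.056 ] -0.060670735025409865
```

View pics/w4.png

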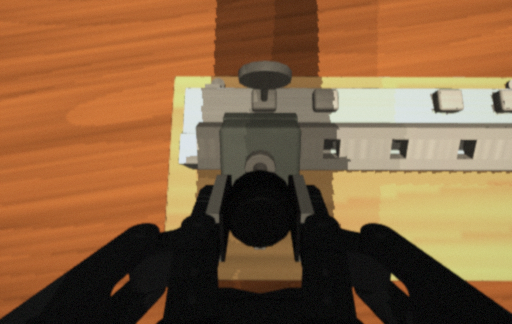

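Run:
```python
from h import *
np.set_printoptions(precision=4,suppress=True)
p,d=grab_frame("wrist");P=cloud("wrist",d);f=np.array([-.1555,-.988])
al=P[...,:2]@f
g=p.mean(-1)
# holes: dark px in strip rows
m=((g<60)&(np.mgrid[:384,:512][0]>196)&(np.mgrid[:384,:512][0]<222)&(np.mgrid[:384,:512][1]>318)).astype(np.uint8)
n,l,s,cc=cv2.connectedComponentsWithStats(m)
H=[]
for k in range(1,n):
    if s[k,4]>50:
        w=atd("wrist",cc[k],np.median(d[190,320:500]));w=atz("wrist",cc[k],.075);H.append(w[:2]@f);print(cc[k],s[k],w,H[-1])
for r in(180,184,188,200,206,212):
    row=P[r,205:315];z=row[:,2];gr=g[r,205:315]
    # saddle edge by depth jump
    dz=np.abs(np.diff(d[r,205:315]));i=np.where(dz>.004)[0]
    print(r,i+205,[ (round(float(al[r,205+j+(1 if j<55 else 0)]),4)) for j in i])
```

```text
[330.1127 204.2113] [323 199  15  17 142] [0.4965 0.0321 0.075 ] -0.10889766425590375
[401.1275 206.6078] [394 200  12  17 102] [0.5054 0.0783 0.075 ] -0.15599235378371387
[467.4106 207.2583] [462 201  12  16 151] [0.5128 0.1217 0.075 ] -0.19993958400286732
180 [222 297] [-0.0386, -0.0859]
184 [221 272 273 297] [-0.0394, -0.0694, -0.062, -0.0846]
188 [220 299] [-0.0394, -0.0849]
200 [219 300] [-0.0387, -0.0858]
206 [219 300] [-0.0386, -0.086]
212 [219 299] [-0.0385, -0.0854]
```

The saddle appears to be 1 to 3 mm past the hole. I'll move back 2 mm and push the knob in.

```bash
python3 -m handwheel '[[[0.0003,0.002,0,0,0,0],[0,0,0,0,0,0],[0,0,0,0,0,0]]]' && python3 -m handwheel '[[[-0.002,0.0003,-0.0035,0,0,0],[-0.002,0.0003,-0.0035,0,0,0],[-0.002,0.0003,-0.0035,0,0,0],[-0.002,0.0003,-0.0035,0,0,0],[-0.0005,0.0001,-0.0008,0,0,0],[0,0,0,0,0,0],[0,0,0,0,0,0]]]'
```

```text
time: 10.03
tool_pos: [0.5044, -0.0122, 0.0946]
tool_rot: [-0.258, 0.076, 0.963, 0.021]
contact_force: [-1.6, -1.2, 3.0]
gripper_width: 0.323
grasp_force: 61.8
time: 10.62
tool_pos: [0.4964, -0.0109, 0.0806]
tool_rot: [-0.257, 0.076, 0.963, 0.021]
contact_force: [-0.1, 0.3, 6.6]
gripper_width: 0.325
grasp_force: 62.1
```

The knob went in 16 mm. I'll press 2 mm more, then tug sideways to test the lock.

```bash
python3 -m handwheel '[[[-0.001,0.0002,-0.0017,0,0,0],[0,0,0,0,0,0],[0,0,0,0,0,0]]]' && python3 -m handwheel '[[[0.0008,0.005,0,0,0,0],[0,0,0,0,0,0],[0,0,0,0,0,0]]]' && python3 -m handwheel '[[[-0.0008,-0.005,0,0,0,0],[0,0,0,0,0,0],[0,0,0,0,0,0]]]'
```

```text
time: 10.87
tool_pos: [0.4966, -0.011, 0.0805]
tool_rot: [-0.256, 0.076, 0.963, 0.021]
contact_force: [0.7, 0.5, 12.7]
gripper_width: 0.324
grasp_force: 62.5
time: 11.12
tool_pos: [0.4969, -0.0091, 0.0805]
tool_rot: [-0.257, 0.076, 0.963, 0.017]
contact_force: [-1.7, -10.8, 12.1]
gripper_width: 0.325
grasp_force: 62.7
time: 11.37
tool_pos: [0.4964, -0.0118, 0.0805]
tool_rot: [-0.256, 0.076, 0.963, 0.02]
contact_force: [0.2, -1.7, 12.8]
gripper_width: 0.327
grasp_force: 62.7
```

It's locked: the sideways tug met 11 N after about 2 mm of play. Now I'll relax, open and retreat along the axis.

```bash
python3 -m handwheel '[[[0.001,-0.0002,0.0017,0,0,0],[0,0,0,0,0,0]]]' && python3 -m handwheel '[[[0,0,0,0,0,0],[0,0,0,0,0,0],[0,0,0,0,0,0],[0,0,0,0,0,0],[0,0,0,0,0,0],[0.005,-0.0008,0.0087,0,0,0],[0.01,-0.0016,0.0173,0,0,0],[0.01,-0.0016,0.0173,0,0,0],[0.01,-0.0016,0.0173,0,0,0],[0.01,-0.0016,0.0173,0,0,0],[0.01,-0.0016,0.0173,0,0,0],[0.01,-0.0016,0.0173,0,0,0],[0,0,0,0,0,0],[0,0,0,0,0,0],[0,0,0,0,0,0]]]' 0.65
python3 - <<'E'
from h import *
np.set_printoptions(precision=4,suppress=True)
p,d=grab_frame("wrist");b,_=grab_frame("side")
cv2.imwrite("pics/m3.png",np.hstack([p[100:384,100:400],cv2.resize(b[120:210,190:285],(300,284),interpolation=cv2.INTER_CUBIC)]))
for t,z in(("knob_head",.124),("stop_axis",.075),("flag",.056)):
    for q in pinpoint("wrist",t)[:1]: print(t,q,atz("wrist",q['position'],z))
E
```

```text
time: 11.53
tool_pos: [0.4963, -0.0117, 0.0806]
tool_rot: [-0.257, 0.076, 0.963, 0.02]
contact_force: [-1.4, -2.0, 7.9]
gripper_width: 0.324
grasp_force: 62.3
time: 12.78
tool_pos: [0.5603, -0.0216, 0.1913]
tool_rot: [-0.258, 0.076, 0.963, 0.02]
contact_force: [-0.5, 0.4, 0.1]
gripper_width: 0.648
grasp_force: 0.0
stop_axis {'position': [258.2, 171.5], 'conf': 0.61} [ 0.4957 -0.015   0.075 ]
flag {'position': [263.2, 138.9], 'conf': 0.76} [ 0.4553 -0.0032  0.056 ]
```

View pics/m3.png

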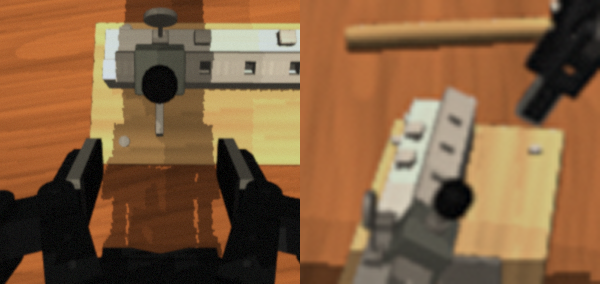

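The stop sits in line with the flag, the knob (160,84 in the crop) is home and free, and the gripper is clear. Handing in.

```bash
python3 -c "from plant import *;print(job_done())"
```

```text
the job is handed in; nothing more can be done
None
```

The stop is locked in the flagged hole (fence y = +90 mm) with the knob pushed fully home and released, and the job was handed in at about 13 s; no verdict was shown.

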